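# Pack the bench tools and ease the sprung case lid shut

## Robot

A 6-joint arm with a two-finger parallel gripper is mounted at the origin on the work surface. World frame = base frame: x ahead of the robot, y to its left, z up, the work surface at z = 0. Lengths are in mm, angles in degrees, forces in N, time in s.
With the tool pointing down it reaches from about 300 to 875 mm from the base axis. Payload 6.4 kg.
Tool frame: the origin (TCP) lies at the very end of the fingers, on their centre line; the grasp point (between the pads) lies 19 mm behind it; z points along the fingers, y is the line along which they close (so a half turn about z gives the same grasp; the last joint's range is limited). The gripper opens to 85 mm and grips with 20 to 120 N. Pads are 22 mm wide; open, the fingers measure 114 mm over their backs; the gripper's body (76 mm by 85 mm) begins 54 mm behind the grasp point. The pads swing forward as they close: fully open they stand 13 mm farther back than shut.
Start: joints at [-82.981, 10.359, 92.074, -0, 77.567, -11.82], TCP at [185.688, -544.207, 231.288] pointing down, gripper open.
Joint ranges: [-171.53, 171.53], [-51.25, 118.39], [17.06, 147.69], [-65.23, 245.23], [0, 150.52], [-178.68, 178.68]. Speed limits (degrees/s): [147.25, 147.25, 172.46, 180, 180, 180].

## Interface

Orientations are given as [roll, pitch, yaw] about the fixed x, y, z axes, in that order (R = Rz(yaw) Ry(pitch) Rx(roll)).
In Python, from rig import ctrl gives the robot as it stands.
- The arm moves only by the tool apply_moves, never from a script. Its argument "series" is text: rows parted by semicolons, each of 5 numbers parted by spaces: the closure, from 0 (fully open) to 1 (shut), then the shift along the tool's x, y, z normalised to -1 to 1, where 1 is 0.25 m, then the turn about the tool's z normalised to -1 to 1, where 1 is 0.5 rad. In form: claw tx ty tz turn; .... A call has 1 to 12 rows; each row shifts and turns the commanded pose from where the row before left it, along the tool's axes as they then stand; what a row does not reach is not made up. A row lasts 1/12 s, in which the tool goes at most 41.7 mm and 7.16 degrees, less where a joint would pass 70% of its speed; a pose out of reach is approached as far as the arm can. A call with a number of a shift or a turn outside -1 to 1 is refused whole. A call with a gripper value outside its range is refused whole. The fingers move at their own pace and stop on an object; "newtons" is the grip in N (left out, the last holds). Time passes only in rows, so rows that do not move let the fingers close. It gives the time, the measured TCP pose, the force, the opening and the grip force at its end, in the units of the state.
- ctrl.get_state(): the state, without advancing time (a new reading comes with each control period).
- ctrl.grab_frame(name): name is "scene" or "top" or "wrist"; returns the picture (384x512x3 uint8, red, green, blue); there is no depth.
- ctrl.get_calibration(name): a dict with "fx", "fy", "cx", "cy" (pixels), "extrinsics" (4x4, takes a point from world to camera coordinates). Camera axes: x right, y down, z forward; pixel columns grow to the right and rows downward; lengths in mm; the calibration is good to about 2 mm. The wrist camera is an equidistant fisheye: a pixel r from the principal point sees the ray r / f radians off the axis. A picture is of the moment at which its call begins: read the wrist's pose just before it. get_calibration takes no time and is no camera call; for the wrist camera it gives the pose at the moment of the call.
- ctrl.job_done(): hands the job in; it is judged then, once.
The state is a dict: "time": time; "joint_positions": joint angles; "qvel": joint speeds; "joint_torque": joint torques, N m; "tool_pos": TCP position; "eef_rot": TCP orientation; "force": force on the tool from outside, world axes, zero at the start; "torque": the same for the moment, N m; "width": opening from 0.0 (shut) to 1.0 (fully open); "grasp_force": force on a finger pad.
Only numpy, scipy, OpenCV 4.12 (cv2) and the standard library are available. Lean on these libraries where they do the work, as an engineer would, in place of code of your own. Each camera call takes 0.05 s, during which the arm holds its last target. There are 200 camera calls.

## Task

Put the mallet and the emery stick away in the open blue tool case: lay both gently side by side, flat on the cork, along the length of the case with their handles towards the end with the yellow stripe. Then swing the lid over (it has a steel bar handle) and ease it all the way shut against the pull of its spring, never letting it slam. Leave the mug, the brick and the screwdriver where they are.

Things in the scene. Friction and masses are not known exactly. Their poses are not given: they have to be found in the camera images.
- case: Blue steel tool case fixed to the bench, open on top: 200 (x) by 270 (y) mm, 5 mm walls, rim 60 mm above the bench, cork lining inside with its top 25 mm above the bench. Origin: centre of its underside. x points to its hinged back wall, away from the robot; y along its length, z up; turned by up to 0.28 rad. The yellow stripe marks its -y end (robot's right), on wall and bench.
- case_floor (a point): Centre of the top of the cork lining of the case, 25 mm above the bench.
- lid (a joint): Angle of the blue lid, rad: 0 shut on the rim, 1.6 wide open on its stop (upright), as it starts. Shell 200 x 270 mm, 24 mm deep, 0.55 kg. An over-centre spring holds it open above about 1.35 rad; below, spring and weight pull it shut, with about 4 to 5 N at the bar near the bottom. Let go, it slams: hold it all the way to 0. No latch; the spring keeps it shut.
- lid_hinge (a point): Middle of the lid's hinge axis, which runs along the case's y at the top of the back wall: 60 mm above the bench, 100 mm from the case's origin along the case's +x. The thin spring strut stands up to 18 mm off the case's +y end, near the hinge.
- lid_bar (a point): Middle of the round steel bar handle on the lid's front edge: 12 mm thick, 98 mm clear length along the case's y, 42 mm off the edge. 242 mm from the hinge and, lid shut, 10 mm above it; so 70 mm above the bench and 142 mm in front of the case's centre when shut, 301 mm above the bench when open. It turns between gripper pads, so the tool may keep pointing down.
- mallet: Loose mallet, 0.18 to 0.35 kg, lying flat. Light block head with copper bands at x = 30 to 74 mm, 64 mm wide (y), 36 mm high; dark round handle 22 mm thick, axis 18 mm above the underside, back to a 36 mm wide butt at x = -72 to -90 mm. Origin: underside level, under the handle; x points from handle to head, z up. Good grasp: across the handle at the origin, 18 to 22 mm up.
- mallet_butt (a point): Middle of the handle's end face of the mallet, 90 mm behind its origin along its -x, 18 mm above its underside.
- stick: Loose emery stick, 0.08 to 0.17 kg, a straight bar 170 mm long (x), 28 mm wide, 24 mm high: black abrasive half at +x, bare light wood handle half (26 mm wide) with a red end at -x. Origin: centre of its underside; x points from handle to black end, z up. Good grasp: across the middle, about 21 mm up.
- stick_butt (a point): Red handle end of the emery stick, 85 mm from its origin along its -x, 12 mm above its underside.
- mug: Bystander: white ceramic mug, 80 mm wide, 95 mm high, loose. Origin: centre of its underside. Leave alone.
- brick: Bystander: reddish soldering brick 110 x 120 x 50 mm, loose. Origin: centre of its underside. Leave alone.
- driver: Bystander: screwdriver 180 mm long lying on the bench between the robot and the case. Leave alone.
Not all that is in view belongs to the job. What is shaped like the mallet but green or purple is not meant. Of the things that look like the stick, the larger one is meant.

How it is judged (in metres and radians):
On the way, in this order (a step that is already met when the one before it is completed fails the run):
1. both tools lie released on the cork of the open case, along its length, handles towards the yellow end (x of mallet in the frame of case between -0.095 and 0.095 m and y of mallet in the frame of case between -0.07 and 0.07 m and z of mallet in the frame of case between 0.015 and 0.033 m and y of each of mallet_butt, stick_butt in the frame of case below -0.02 m and angle between the x axis of each of mallet, stick and the y axis of case, either way round below 0.35 rad and angle between each of mallet, stick's own z axis and vertical below 0.2 rad and x of stick in the frame of case between -0.095 and 0.095 m and y of stick in the frame of case between -0.07 and 0.07 m and z of stick in the frame of case between 0.015 and 0.033 m and contact force between the fingers and mallet below 0.1 N and contact force between the fingers and stick below 0.1 N and value of joint lid above 1.2 rad), for 0.2 s.
2. the lid is on its way down, past its tipping point, moving slowly (0.2 to 1.0 rad for 0.2 s) (value of joint lid between 0.2 and 1 rad and velocity of joint lid above -2 rad/s), for 0.2 s.
At the end, for the whole second after the job is handed in: Lid shut (under 0.03 rad); mallet and stick at rest flat on the cork (within 10 mm in height, 0.2 rad tilt), along the case (within 0.35 rad), origins within 95 mm (x) and 70 mm (y) of its centre, handle ends 20 mm or more to the yellow side of the centre (x of mallet in the frame of case between -0.095 and 0.095 m and y of mallet in the frame of case between -0.07 and 0.07 m and z of mallet in the frame of case between 0.015 and 0.033 m and y of each of mallet_butt, stick_butt in the frame of case below -0.02 m and angle between the x axis of each of mallet, stick and the y axis of case, either way round below 0.35 rad and angle between each of mallet, stick's own z axis and vertical below 0.2 rad and x of stick in the frame of case between -0.095 and 0.095 m and y of stick in the frame of case between -0.07 and 0.07 m and z of stick in the frame of case between 0.015 and 0.033 m and linear speed of each of mallet, stick below 0.03 m/s and value of joint lid below 0.03 rad); the robot touches nothing.
It fails at once if the lid slams: closing faster than 2 rad/s in the last 0.6 rad (value of joint lid below 0.6 rad and velocity of joint lid below -2 rad/s).
It fails at once if the mallet is dropped or thrown (faster than 0.7 m/s with no finger on it) (linear speed of mallet above 0.7 m/s and contact force between the fingers and mallet below 0.1 N).
It fails at once if the emery stick is dropped or thrown (faster than 0.7 m/s with no finger on it) (linear speed of stick above 0.7 m/s and contact force between the fingers and stick below 0.1 N).
It fails at once if the mug, the brick or the screwdriver is moved by more than 30 mm (distance of any of mug, brick, driver from where it was at the start of the episode above 0.03 m).
It also fails if it takes over 72 s, if anything falls off the work surface, if the arm or the gripper's body presses on something with over 40 N, if the wrist force passes 120 N, or if a joint passes its speed limit or range.

## Working session

There is one attempt and no reset: what is moved stays moved. The work goes in short steps, Python scripts to look and compute and a tool call to move; the robot and the scene stay as the last step left them, time stands still between calls to the robot, and variables do not carry over. Pictures are saved under pics/ and viewed, at most 10 in all, crops included, and the job is handed in when it is done.

Besides the shell and the picture viewer there is one more tool, called after ">>>" by a JSON object that holds its "api" and its "payload". apply_moves: Moves the arm, as the interface text tells. Scaled input: -1 to 1 covers 0.25 m each way for a shift and 0.5 rad each way for a turn. Its arguments: {"type":"object","properties":{"series":{"type":"string"},"newtons":{"type":"number"}},"required":["series"]}

```bash
mkdir -p pics
cat > h.py <<'E'
import numpy as np, cv2
from rig import ctrl
def shot(n,f):
    im=ctrl.grab_frame(n); cv2.imwrite(f'pics/{f}.png',im[...,::-1]); return im
def ray(n,u,v,c=None):
    c=c or ctrl.get_calibration(n); E=np.array(c['extrinsics']); 
    a,b=(u-c['cx'])/c['fx'],(v-c['cy'])/c['fy']
    if n=='wrist':
        t=np.hypot(a,b); s=np.sin(t)/t if t>1e-9 else 1; d=np.array([a*s,b*s,np.cos(t)])
    else: d=np.array([a,b,1])
    R=E[:3,:3]; return -R.T@E[:3,3], R.T@d
def pt(n,u,v,z,c=None):
    o,d=ray(n,u,v,c); return o+d*(z-o[2])/d[2]
E
python3 - <<'E'
from h import *
a=shot('top','t0'); b=shot('scene','s0')
np.save('t0.npy',a)
cv2.imwrite('pics/t0b.png',cv2.resize(a[...,::-1],(800,600),interpolation=cv2.INTER_CUBIC))
cv2.imwrite('pics/s0b.png',cv2.resize(b[...,::-1],(800,600),interpolation=cv2.INTER_CUBIC))
print(ctrl.get_state()); print(ctrl.get_calibration('top'))
E
```

```text
{'time': 0.1, 'joint_positions': array([-8.29803918e+01,  1.03971102e+01,  9.21265522e+01,  3.84282362e-04,
        7.75664745e+01, -1.18196090e+01]), 'qvel': array([-0.03134957, -0.09047695, -0.17610854, -0.07268352, -0.00295794,
        0.06969771]), 'joint_torque': array([ 7.67500096e-04, -4.45875549e+01, -3.52240527e+01, -2.77967974e-04,
        4.09009808e-03,  7.11031063e-06]), 'tool_pos': array([ 185.63700597, -543.68701976,  230.47412689]), 'eef_rot': array([-1.79911851e+02, -1.88300032e-02,  1.88391196e+01]), 'force': array([0.70969218, 0.22654535, 0.3248523 ]), 'torque': array([-0.03212148, -0.04922589,  0.01211089]), 'grasp_force': 0.0, 'width': 1.001412142076994}
{'fx': 456.1881943363993, 'fy': 456.1881943363993, 'cx': 257.6101417774371, 'cy': 194.01536801566235, 'extrinsics': array([[ 1.37413077e-02, -9.99905203e-01, -8.72147620e-04,
        -2.69305132e+01],
       [-9.85984644e-01, -1.34049538e-02, -1.66296688e-01,
         4.99170356e+02],
       [ 1.66269233e-01,  3.14505812e-03, -9.86075378e-01,
         1.16740649e+03],
       [ 0.00000000e+00,  0.00000000e+00,  0.00000000e+00,
         1.00000000e+00]])}
```

View pics/t0b.png

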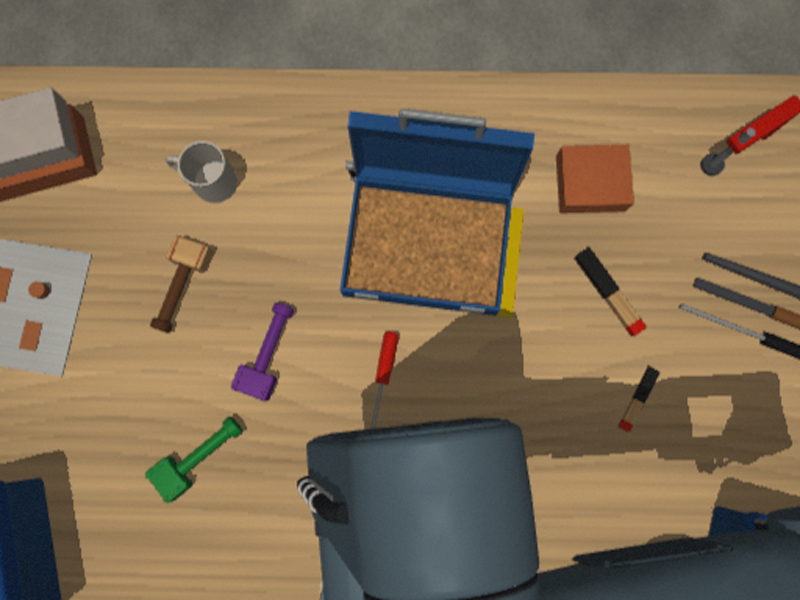

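View pics/s0b.png

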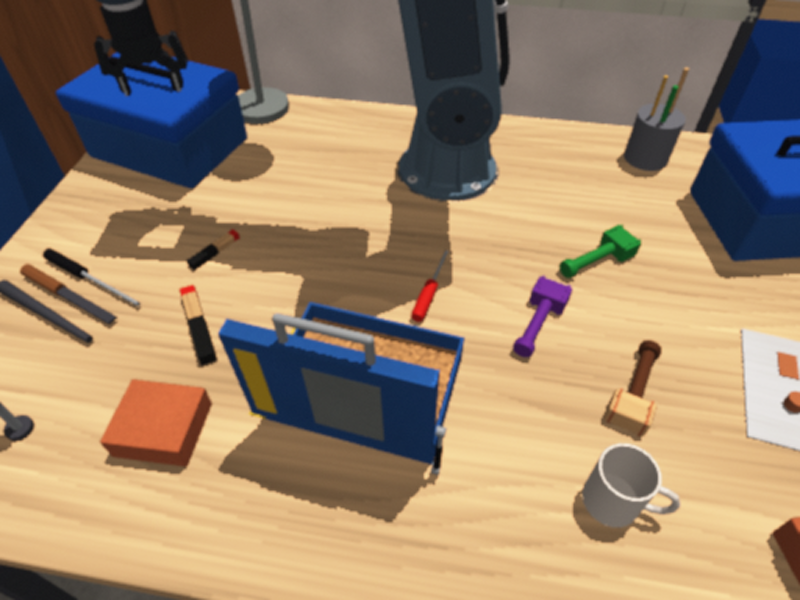

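The top view (800x600) shows:
- **Mallet:** head (188,253), butt (162,325).
- **Stick:** black end (585,255), red end (638,328). The smaller lookalike is at (640,398).
- **Case:** front rim corners (343,294) and (500,312), stripe on the right, lid open with its bar at (442,122).
- **Bystanders:** mug (205,172), brick (595,178), driver (383,375).

Run:
```python
from h import *
c=ctrl.get_calibration('top')
P=lambda u,v,z: pt('top',u*.64,v*.64,z,c)
np.set_printoptions(precision=1,suppress=True)
print('cam',ray('top',0,0,c)[0])
for n,u,v,z in [('head',190,252,36),('mbutt',162,326,22),('black',584,254,24),('red',638,329,20),('rimFL',343,294,60),('rimFR',500,312,60),('rimBR',513,192,60),('rimBL',358,184,60),('barL',401,118,301),('barR',484,130,301),('mug',205,172,95),('brick',595,178,50),('drvtop',392,332,15)]: print(n,P(u,v,z))
w=ctrl.get_calibration('wrist'); E=np.array(w['extrinsics']); print('wristcam',-E[:3,:3].T@E[:3,3],E[:3,:3],w['fx'],ctrl.get_state()['tool_pos'])
# refine by color in top
im=np.load('t0.npy'); hsv=cv2.cvtColor(im,cv2.COLOR_RGB2HSV)
roi=np.zeros(im.shape[:2],np.uint8); roi[150:220,360:420]=1
blk=((hsv[...,2]<60)&(roi>0)).astype(np.uint8)
n,l,s,ce=cv2.connectedComponentsWithStats(blk); k=1+s[1:,4].argmax(); print('black mask',s[k],ce[k],pt('top',*ce[k],22,c))
r=((hsv[...,0]<6)|(hsv[...,0]>174))&(hsv[...,1]>180)&(roi>0); v,u=np.nonzero(r); print('red',u.mean(),v.mean(),pt('top',u.mean(),v.mean(),20,c))
```

```text
cam [ 298.4  -23.9 1234.1]
head [585.  347.9  36. ]
mbutt [457.5 392.   22. ]
black [ 593.6 -334.9   24. ]
red [ 463.7 -424.8   20. ]
rimFL [510.6  79.7  60. ]
rimFR [ 483.7 -182.8   60. ]
rimBR [ 692.3 -207.    60. ]
rimBL [703.1  59.2  60. ]
barL [716.4 -15.2 301. ]
barR [ 700.3 -130.4  301. ]
mug [708.5 313.2  95. ]
brick [ 722.9 -351.2   50. ]
drvtop [453.4  -2.6  15. ]
wristcam [ 254.5 -520.8  373.5] [[ 0.3 -0.9 -0. ]
 [-0.9 -0.3  0.3]
 [-0.3 -0.1 -1. ]] 297.3186396354542 [ 185.6 -543.7  230.5]
black mask [368 159  28  32 376] [381.4 174.6] [ 560.9 -355.3   22. ]
red 407.0 209.25 [ 467.2 -421.4   20. ]
```

>>> {"api": "apply_moves", "payload": {"series": "0 0 0 0 -0.19;0 0 0 0 -0.19;0 0 0 0 -0.185;0 0.16 0.026 0 0;0 0.16 0.026 0 0;0 0.16 0.026 0 0;0 0.16 0.026 0 0;0 0.16 0.026 0 0;0 0.16 0.026 0 0;0 0.16 0.026 0 0;0 0.16 0.026 0 0;0 0.16 0.026 0 0", "newtons": 40}}

```text
time: 1.1
tool_pos: [515.5, -384.0, 230.8]
eef_rot: [-180.0, 0.0, 35.0]
force: [-0.3, -1.4, -0.2]
width: 1.0
grasp_force: 0.0
```

>>> {"api": "apply_moves", "payload": {"series": "0 0.028 0.004 0.04 0;0 0.028 0.004 0.04 0;0 0 0 0 0;0 0 0 0 0"}}

```text
time: 1.43
tool_pos: [525.3, -378.9, 209.5]
eef_rot: [-179.8, 0.1, 35.0]
force: [-0.9, -1.1, -0.0]
width: 0.999
grasp_force: 0.0
```

```bash
cat >> h.py <<'E'
def to(x,y,z,yaw):
    s=ctrl.get_state(); p=s['tool_pos']; w=s['eef_rot'][2]; d=np.array([x,y])-p[:2]; a=np.radians(w)
    b=np.radians(yaw); 
    dy=(yaw-w+180)%360-180
    print('at',p.round(1),'yaw',round(w,1),'t',s['time'],'| turn',round(-np.radians(dy)/.5,3))
    for n,q in (('before turn',a),('after turn',b)):
        print(n,'tx %.3f ty %.3f tz %.3f'%((d[0]*np.cos(q)+d[1]*np.sin(q))/250,(d[0]*np.sin(q)-d[1]*np.cos(q))/250,-(z-p[2])/250))
E
python3 - <<'E'
from h import *
c=ctrl.get_calibration('wrist'); im=shot('wrist','w1'); np.save('w1.npy',im)
hsv=cv2.cvtColor(im,cv2.COLOR_RGB2HSV)
E=np.array(c['extrinsics'])
def proj(p):
    q=E[:3,:3]@p+E[:3,3]; t=np.arctan2(np.hypot(*q[:2]),q[2]); r=t/np.hypot(*q[:2]); return q[0]*r*c['fx']+c['cx'],q[1]*r*c['fy']+c['cy']
for p in [(593,-335,24),(464,-425,20),(527,-379,24)]: print(proj(np.array(p)))
to(527,-379,150,35)
E
```

```text
(np.float64(258.7706624389367), np.float64(99.78778046986164))
(np.float64(258.2238805648793), np.float64(232.5413402223043))
(np.float64(257.0450442050463), np.float64(170.59646401332657))
at [ 525.3 -379.7  210.5] yaw 34.9 t 1.4833 | turn -0.002
before turn tx 0.007 ty 0.002 tz 0.242
after turn tx 0.007 ty 0.002 tz 0.242
```

View pics/w1.png

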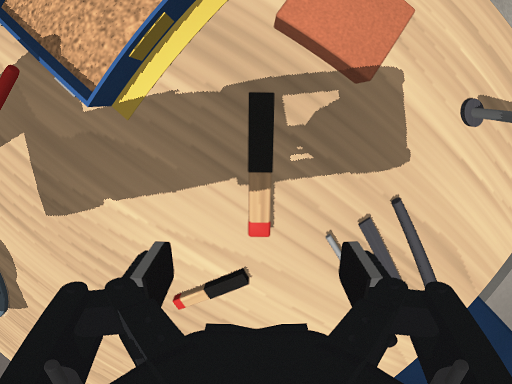

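The wrist view shows the stick upright at column 260: black end at (261,93), the black/wood boundary at (260,171) and the red end at (259,236). That is about 3 px from my prediction.

Run:
```python
from h import *
c=ctrl.get_calibration('wrist')
a=pt('wrist',261,93,24,c);m=pt('wrist',260.5,171.5,24,c);b=pt('wrist',259.5,236,12,c)
print(a,m,b,np.degrees(np.arctan2(*(a-b)[1::-1])),(a+b)/2)
to(m[0],m[1],3,np.degrees(np.arctan2(*(a-b)[1::-1])))
```

```text
[ 600.86012141 -333.70422825   24.        ] [ 528.44204741 -383.92360699   24.        ] [ 457.925013   -432.37604193   12.        ] 34.61832536005059 [ 529.39256721 -383.04013509   18.        ]
at [ 525.3 -379.7  210.5] yaw 34.9 t 1.4833 | turn 0.012
before turn tx 0.001 ty 0.021 tz 0.830
after turn tx 0.001 ty 0.021 tz 0.830
```

>>> {"api": "apply_moves", "payload": {"series": "0 0.002 0.021 0.1 0.01;0 0 0 0.15 0;0 0 0 0.15 0;0 0 0 0.15 0;0 0 0 0.12 0;0 0 0 0.08 0;0 0 0 0.05 0;0 0 0 0.022 0;0 0 0 0 0;0 0 0 0 0"}}

```text
time: 2.32
tool_pos: [530.5, -384.4, 7.3]
eef_rot: [179.9, -0.0, 34.7]
force: [1.4, -0.4, 0.3]
width: 1.001
grasp_force: 0.0
```

>>> {"api": "apply_moves", "payload": {"series": "1 0 0 0 0;1 0 0 0 0;1 0 0 0 0;1 0 0 0 0;1 0 0 0 0;1 0 0 0 0;1 0 0 0 0;1 0 0 0 0;1 0 0 -0.04 0;1 0 0 -0.1 0;1 0 0 -0.1 0;1 0 0 -0.1 0", "newtons": 40}}

```text
time: 3.32
tool_pos: [529.5, -382.5, 91.2]
eef_rot: [-179.9, 0.0, 34.7]
force: [0.3, -0.4, -0.6]
width: 0.313
grasp_force: 40.1
```

Run:
```python
from h import *
C=np.array([594,-61]);y=np.radians(-6);X=np.array([np.cos(y),np.sin(y)])
t=C-42*X; print(t); to(*t,150,84); print(ctrl.get_state()['grasp_force'],ctrl.get_state()['width'])
```

```text
[552.23008039 -56.60980454]
at [ 529.5 -382.5   91.2] yaw 34.7 t 3.3167 | turn -1.72
before turn tx 0.818 ty -1.019 tz -0.235
after turn tx 1.306 ty -0.046 tz -0.235
40.14807164669037 0.31328314253353917
```

>>> {"api": "apply_moves", "payload": {"series": "1 0 0 -0.034 -0.246;1 0 0 -0.034 -0.246;1 0 0 -0.034 -0.246;1 0 0 -0.034 -0.246;1 0 0 -0.034 -0.246;1 0 0 -0.034 -0.246;1 0 0 -0.034 -0.244;1 0.14 -0.005 0 0;1 0.14 -0.005 0 0;1 0.14 -0.005 0 0;1 0.14 -0.005 0 0;1 0.14 -0.005 0 0"}}

```text
time: 4.32
tool_pos: [541.6, -206.7, 150.2]
eef_rot: [-180.0, -0.0, 84.0]
force: [0.4, 0.0, -1.4]
width: 0.318
grasp_force: 40.2
```

>>> {"api": "apply_moves", "payload": {"series": "1 0.14 -0.005 0 0;1 0.14 -0.005 0 0;1 0.14 -0.005 0 0;1 0.1 -0.005 0 0;1 0.06 0 0 0;1 0.026 0 0 0;1 0 0 0 0;1 0 0 0 0"}}

```text
time: 4.98
tool_pos: [552.9, -57.6, 150.4]
eef_rot: [-180.0, 0.0, 84.0]
force: [0.2, 0.2, -0.8]
width: 0.314
grasp_force: 40.2
```

Run:
```python
from h import *
to(552,-57,27+5,84)
a=shot('top','t1'); w=shot('wrist','w2')
cv2.imwrite('pics/c2.png',np.hstack([cv2.resize(a[40:240,160:427,::-1],(400,300)),cv2.resize(w[...,::-1],(400,300))]))
```

```text
at [552.9 -57.6 150.4] yaw 84.0 t 4.9833 | turn 0.001
before turn tx 0.002 ty -0.004 tz 0.473
after turn tx 0.002 ty -0.004 tz 0.473
```

View pics/c2.png

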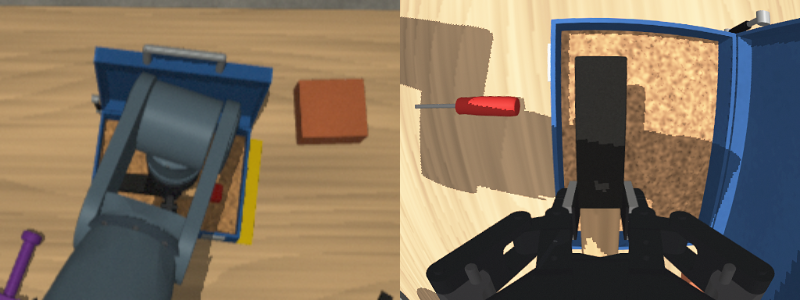

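The wrist view shows the stick held parallel to the case walls and inside the left (front) half. The far rim corners are at about (553,21) and (737,33) in the right panel.

Run:
```python
from h import *
c=ctrl.get_calibration('wrist'); f=512/400
L=pt('wrist',153*f,20*f,60,c); R=pt('wrist',338*f,32*f,60,c)
print(L,R,np.linalg.norm(R-L)); d=(R-L)/np.linalg.norm(R-L); print(np.degrees(np.arctan2(d[1],d[0])))
L2=pt('wrist',153*f,150*f,60,c); print(L2, np.degrees(np.arctan2(*(L-L2)[1::-1])))
ctr=(L+R)/2-135*np.array([-d[1],d[0],0]); print('centre',ctr)
```

```text
[521.27638456  85.40714898  60.        ] [721.57093026  65.83962638  60.        ] 201.24808813575726
-5.579732635360897
[504.22487456 -49.42071709  60.        ] 82.79214088033733
centre [608.29749271 -58.73696287  60.        ]
```

>>> {"api": "apply_moves", "payload": {"series": "1 0 0 0.12 0;1 0 0 0.12 0;1 0 0 0.09 0;1 0 0 0.06 0;1 0 0 0.04 0;1 0 0 0.02 0;1 0 0 0.01 0;1 0 0 0 0;1 0 0 0 0"}}

```text
time: 5.83
tool_pos: [553.8, -57.7, 36.3]
eef_rot: [179.9, 0.0, 84.0]
force: [0.9, 0.8, -1.0]
width: 0.311
grasp_force: 40.2
```

>>> {"api": "apply_moves", "payload": {"series": "1 0 0 0.006 0;1 0 0 0.006 0;1 0 0 0.006 0;1 0 0 0.003 0;1 0 0 0 0;0.45 0 0 0 0;0.45 0 0 0 0;0.45 0 0 0 0;0.45 0 0 0 0;0.45 0 0 0 0;0.45 0 0 -0.02 0;0.45 0 0 -0.04 0"}}

```text
time: 6.83
tool_pos: [551.9, -56.9, 44.3]
eef_rot: [-179.8, -0.0, 84.0]
force: [-0.0, -0.3, -0.6]
width: 0.552
grasp_force: 0.0
```

>>> {"api": "apply_moves", "payload": {"series": "0.45 0 0 -0.08 0;0.45 0 0 -0.12 0;0.45 0 0 -0.15 0;0 0 0 -0.15 0;0 0 0 -0.1 0;0 0 0 -0.1 0;0 0 0 0 0;0 0 0 0 0"}}

```text
time: 7.5
tool_pos: [554.2, -57.5, 222.9]
eef_rot: [179.7, 0.1, 84.0]
force: [-0.2, -0.8, -0.4]
width: 0.997
grasp_force: 0.0
```

Run:
```python
from h import *
c=ctrl.get_calibration('wrist'); w=shot('wrist','w3')
to(539,364,200,-19)
```

```text
at [553.1 -57.2 220.9] yaw 84.0 t 7.55 | turn 3.596
before turn tx 1.670 ty -0.232 tz 0.084
after turn tx -0.602 ty -1.575 tz 0.084
```

View pics/w3.png

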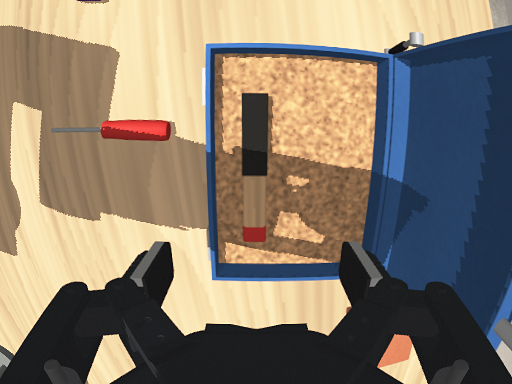

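The wrist view shows the stick lying flat from (255,93) to (254,241), parallel to the case. Rim outer corners are (207,44), (214,280), (372,278) and (391,51).

Run:
```python
from h import *
c=ctrl.get_calibration('wrist')
q=[pt('wrist',u,v,60,c) for u,v in [(207,44),(214,280),(372,278),(391,51)]]
for p in q: print(p)
print('mean',np.mean(q,0), np.degrees(np.arctan2(*(q[0]-q[1])[1::-1])))
a=pt('wrist',255,93,49,c); b=pt('wrist',254.5,241.5,37,c); print('stick',a,b,(a+b)/2)
```

```text
[519.02908388  86.21704471  60.        ]
[ 489.73324795 -179.48704299   60.        ]
[ 687.42716248 -203.32160773   60.        ]
[712.81977295  67.94238203  60.        ]
mean [602.25231681 -57.162306    60.        ] 83.70813156804275
stick [561.86956371  29.55629766  49.        ] [ 543.03786131 -143.04800349   37.        ] [552.45371251 -56.74585292  43.        ]
```

>>> {"api": "apply_moves", "payload": {"series": "0 0.152 -0.021 0 0;0 0.152 -0.021 0 0;0 0.152 -0.021 0 0;0 0.152 -0.021 0 0;0 0.152 -0.021 0 0;0 0.152 -0.021 0 0;0 0.152 -0.021 0 0;0 0.152 -0.021 0 0;0 0.152 -0.021 0 0;0 0.152 -0.021 0 0;0 0.15 -0.022 0 0;0 0 0 0 0"}}

```text
time: 8.55
tool_pos: [536.2, 369.9, 217.8]
eef_rot: [-179.8, -0.1, 84.3]
force: [-0.5, -1.4, -0.1]
width: 1.002
grasp_force: 0.0
```

>>> {"api": "apply_moves", "payload": {"series": "0 0 0 0 0.24;0 0 0 0 0.24;0 0 0 0 0.24;0 0 0 0 0.24;0 0 0 0 0.24;0 0 0 0 0.24;0 0 0 0 0.24;0 0 0 0 0.24;0 0 0 0 0.24;0 0 0 0 0.24;0 0 0 0 0.24;0 0 0 0 0.24"}}

```text
time: 9.55
tool_pos: [537.9, 363.3, 217.9]
eef_rot: [179.9, 0.2, 1.2]
force: [-0.5, 0.7, 0.0]
width: 1.0
grasp_force: 0.0
```

>>> {"api": "apply_moves", "payload": {"series": "0 0 0 0 0.24;0 0 0 0 0.24;0 0 0 0 0.236;0 0 0 0.04 0;0 0 0 0.04 0;0 0 0 0 0;0 0 0 0 0"}}

```text
time: 10.13
tool_pos: [537.7, 363.4, 197.6]
eef_rot: [179.8, 0.2, -18.9]
force: [1.1, -0.0, 0.3]
width: 1.002
grasp_force: 0.0
```

Run:
```python
from h import *
to(539,364,4,-19); w=shot('wrist','w4')
```

```text
at [537.7 363.4 197.6] yaw -18.9 t 10.1333 | turn 0.004
before turn tx 0.004 ty -0.004 tz 0.775
after turn tx 0.004 ty -0.004 tz 0.775
```

View pics/w4.png

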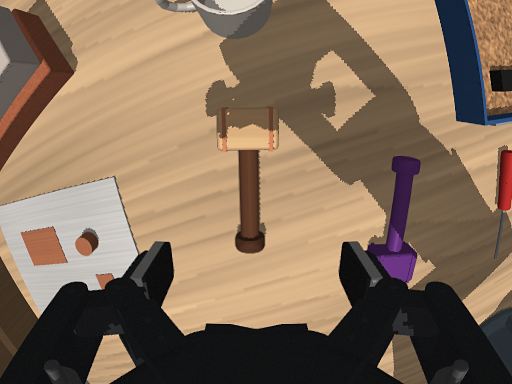

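The wrist view shows the mallet upright. Its head spans (219–279, 107–150), the handle leaves the head at (249,150), and the butt ends at (250,252).

Run:
```python
from h import *
c=ctrl.get_calibration('wrist')
F=pt('wrist',249,107,36,c);B=pt('wrist',248.5,150,36,c);N=pt('wrist',249,152,18,c);E=pt('wrist',250,252,18,c)
for p in (F,B,N,E): print(p)
d=(F-E)[:2]; L=np.linalg.norm(d); d/=L; yaw=np.degrees(np.arctan2(d[1],d[0])); print(L,yaw)
o=(F[:2]-74*d+E[:2]+90*d)/2; print(o, np.linalg.norm(F-B)); to(*o,3,yaw)
```

```text
[609.35529117 346.40567582  36.        ]
[567.45529579 361.45523513  36.        ]
[562.82327509 362.92721459  18.        ]
[446.95378853 402.22791109  18.        ]
171.72760410104155 -18.96937249958411
[535.72007963 371.71629201] 44.52076873028561
at [538.2 363.7 198.7] yaw -18.9 t 10.1833 | turn 0.002
before turn tx -0.020 ty -0.027 tz 0.783
after turn tx -0.020 ty -0.027 tz 0.783
```

>>> {"api": "apply_moves", "payload": {"series": "0 -0.02 -0.027 0.08 0;0 0 0 0.15 0;0 0 0 0.15 0;0 0 0 0.15 0;0 0 0 0.12 0;0 0 0 0.07 0;0 0 0 0.04 0;0 0 0 0.018 0;0 0 0 0 0;0 0 0 0 0"}}

```text
time: 11.02
tool_pos: [537.5, 372.6, 7.1]
eef_rot: [-179.9, -0.1, -19.0]
force: [-0.6, -0.5, -0.1]
width: 0.999
grasp_force: 0.0
```

>>> {"api": "apply_moves", "payload": {"series": "1 0 0 0 0;1 0 0 0 0;1 0 0 0 0;1 0 0 0 0;1 0 0 0 0;1 0 0 0 0;1 0 0 0 0;1 0 0 0 0;1 0 0 -0.04 0;1 0 0 -0.1 0;1 0 0 -0.1 0;1 0 0 -0.1 0", "newtons": 70}}

```text
time: 12.02
tool_pos: [535.3, 371.5, 90.6]
eef_rot: [179.9, 0.1, -19.0]
force: [0.8, 0.3, -2.5]
width: 0.232
grasp_force: 68.6
```

Run:
```python
from h import *
C=np.array([601,-58]);y=np.radians(-6.2);X=np.array([np.cos(y),np.sin(y)])
t=C+34*X; print(t); to(*t,180,83.8); print(ctrl.get_state()['grasp_force'],ctrl.get_state()['width'])
```

```text
[634.80113278 -61.67197809]
at [535.3 371.5  90.6] yaw -19.0 t 12.0167 | turn -3.589
before turn tx 0.941 ty 1.509 tz -0.358
after turn tx -1.680 ty 0.583 tz -0.358
68.55196952819824 0.23151945503652335
```

Run:
```python
from h import *
for z in (250,300,350,400): print(z,pt('top',160+180/1.5,40+72/1.5,z),pt('top',160+147/1.5,40+80/1.5,z))
```

```text
250 [709.84885753 -68.38043098 250.        ] [696.38830084 -18.46690769 250.        ]
300 [688.94689027 -66.12097756 300.        ] [676.17020927 -18.74335572 300.        ]
350 [668.044923   -63.86152414 350.        ] [655.95211769 -19.01980374 350.        ]
400 [647.14295574 -61.60207073 400.        ] [635.73402611 -19.29625176 400.        ]
```

>>> {"api": "apply_moves", "payload": {"series": "1 0 0 -0.024 -0.239;1 0 0 -0.024 -0.239;1 0 0 -0.024 -0.239;1 0 0 -0.024 -0.239;1 0 0 -0.024 -0.239;1 0 0 -0.024 -0.239;1 0 0 -0.024 -0.239;1 0 0 -0.024 -0.239;1 0 0 -0.024 -0.239;1 0 0 -0.024 -0.239;1 0 0 -0.024 -0.239;1 0 0 -0.024 -0.239"}}

```text
time: 13.02
tool_pos: [535.6, 371.7, 162.3]
eef_rot: [-179.9, 0.1, 63.5]
force: [0.6, -0.1, -1.7]
width: 0.227
grasp_force: 68.5
```

>>> {"api": "apply_moves", "payload": {"series": "1 0 0 -0.024 -0.239;1 0 0 -0.024 -0.239;1 0 0 -0.024 -0.243;1 -0.14 0.04 0 0;1 -0.14 0.04 0 0;1 -0.14 0.04 0 0;1 -0.14 0.04 0 0;1 -0.14 0.04 0 0;1 -0.14 0.04 0 0;1 -0.14 0.04 0 0;1 -0.14 0.04 0 0;1 -0.14 0.04 0 0"}}

```text
time: 14.02
tool_pos: [591.2, 47.4, 180.4]
eef_rot: [-179.9, 0.0, 83.8]
force: [1.1, 0.9, -2.0]
width: 0.227
grasp_force: 68.7
```

>>> {"api": "apply_moves", "payload": {"series": "1 -0.14 0.04 0 0;1 -0.14 0.04 0 0;1 -0.1 0.03 0 0;1 -0.04 0.01 0 0;1 0 0 0 0;1 0 0 0 0"}}

```text
time: 14.52
tool_pos: [609.8, -58.2, 180.1]
eef_rot: [-179.9, -0.0, 83.7]
force: [-1.6, 0.2, -1.6]
width: 0.226
grasp_force: 68.7
```

Run:
```python
from h import *
C=np.array([601,-58]);y=np.radians(-6.2);X=np.array([np.cos(y),np.sin(y)])
to(*(C+30*X),31,83.8)
a=shot('top','t5'); w=shot('wrist','w5')
cv2.imwrite('pics/c5.png',np.hstack([cv2.resize(a[40:240,160:427,::-1],(400,300)),cv2.resize(w[...,::-1],(400,300))]))
```

```text
at [609.8 -58.2 180.1] yaw 83.7 t 14.5167 | turn -0.002
before turn tx -0.003 ty 0.085 tz 0.597
after turn tx -0.003 ty 0.085 tz 0.597
```

View pics/c5.png

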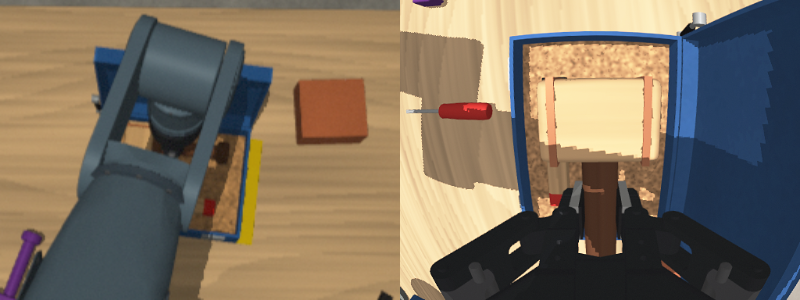

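The right panel shows the mallet held parallel to the case, head away from the stripe, with the stick to its left. The forearm's wrist drum reaches close to the lid, so I'll place the mallet near the case's centre (x about +10) to keep clear of the lid. That still leaves a gap to the stick.

>>> {"api": "apply_moves", "payload": {"series": "1 0 0.005 0.1 0;1 0 0 0.12 0;1 0 0 0.1 0;1 0 0 0.08 0;1 0 0 0.06 0;1 0 0 0.04 0;1 0 0 0 0;1 0 0 0 0"}}

```text
time: 15.28
tool_pos: [611.5, -57.5, 55.6]
eef_rot: [-180.0, -0.0, 83.9]
force: [0.0, -0.9, -1.8]
width: 0.232
grasp_force: 68.8
```

>>> {"api": "apply_moves", "payload": {"series": "1 0 0 0.03 0;1 0 0 0.02 0;1 0 0 0.02 0;1 0 0 0.01 0;1 0 0 0 0;1 0 0 0 0"}}

```text
time: 15.78
tool_pos: [611.5, -58.6, 35.4]
eef_rot: [-180.0, -0.0, 83.8]
force: [-0.1, -0.0, -1.9]
width: 0.232
grasp_force: 68.8
```

>>> {"api": "apply_moves", "payload": {"series": "1 0 0 0.006 0;1 0 0 0.006 0;1 0 0 0.005 0;1 0 0 0.003 0;1 0 0 0 0;0.58 0 0 0 0;0.58 0 0 0 0;0.58 0 0 0 0;0.58 0 0 0 0;0.58 0 0 0 0;0.58 0 0 -0.02 0;0.58 0 0 -0.04 0", "newtons": 50}}

```text
time: 16.78
tool_pos: [610.5, -58.2, 44.7]
eef_rot: [-179.8, -0.0, 83.8]
force: [-0.0, -0.6, -0.6]
width: 0.421
grasp_force: 0.0
```

>>> {"api": "apply_moves", "payload": {"series": "0.58 0 0 -0.08 0;0.58 0 0 -0.12 0;0.58 0 0 -0.15 0;0.58 0 0 -0.15 0;0.58 0 0 -0.15 0;0.58 0 0 -0.15 0;0.58 0 0 0 0;0.58 0 0 0 0"}}

```text
time: 17.45
tool_pos: [613.4, -59.0, 250.3]
eef_rot: [179.6, 0.1, 83.8]
force: [0.1, 0.3, 0.1]
width: 0.422
grasp_force: 0.0
```

Run:
```python
from h import *
s=ctrl.get_state(); print(s['tool_pos'],s['force'])
a=shot('scene','s6'); w=shot('wrist','w6')
cv2.imwrite('pics/c6.png',np.hstack([cv2.resize(a[...,::-1],(400,300)),cv2.resize(w[...,::-1],(400,300))]))
```

```text
[613.42955413 -59.04065049 250.27942581] [0.12844772 0.34352971 0.05856887]
```

View pics/c6.png

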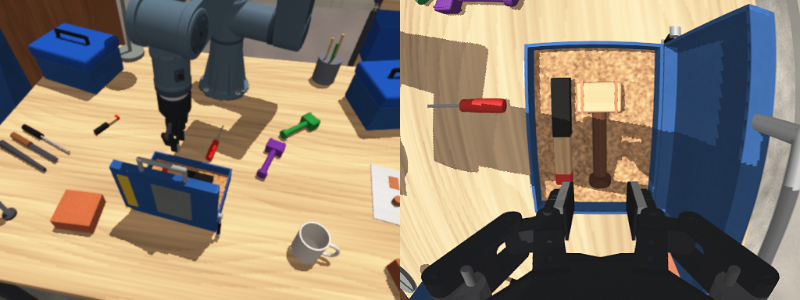

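Both panels show the mallet and stick side by side, flat on the cork, handles towards the stripe. The stick is at about (562,130) and the mallet at (600,130). The lid is still open.

>>> {"api": "apply_moves", "payload": {"series": "0.3 0 0 -0.12 0;0.3 0 0 -0.12 0;0.3 0 0 -0.11 0;0.3 0 0.1 -0.01 0;0.3 0 0.1 0 0;0.3 0 0.1 0 0;0.3 0 0.05 0 0;0.3 0 0 0 0;0.3 0 0 0 0"}}

```text
time: 18.3
tool_pos: [697.9, -67.9, 332.6]
eef_rot: [-179.7, -0.0, 83.8]
force: [-0.5, 0.2, -0.8]
width: 0.696
grasp_force: 0.0
```

Run:
```python
from h import *
to(714,-72,284,83.8)
c=ctrl.get_calibration('wrist'); w=shot('wrist','w7')
E=np.array(c['extrinsics'])
for p in [(714,-72,301),(719,-23,301)]:
    q=E[:3,:3]@np.array(p)+E[:3,3]; h=np.hypot(*q[:2]); r=np.arctan2(h,q[2])/h; print(q[0]*r*c['fx']+c['cx'],q[1]*r*c['fy']+c['cy'])
```

```text
at [697.9 -67.9 332.6] yaw 83.8 t 18.3 | turn 0.0
before turn tx -0.010 ty 0.066 tz 0.195
after turn tx -0.009 ty 0.066 tz 0.195
281.33721413010926 227.25911610239373
282.78354564865157 150.22219872826713
```

View pics/w7.png

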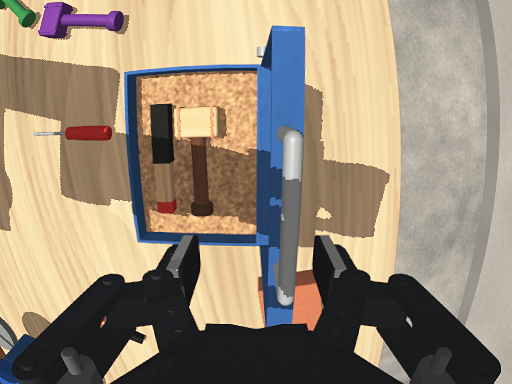

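The wrist view shows the bar running from (293,133) to (286,303), about 9 px to the right of my prediction.

Run:
```python
from h import *
c=ctrl.get_calibration('wrist')
a=pt('wrist',293,137,301,c); b=pt('wrist',286,299,301,c); m=pt('wrist',290,222,301,c)
print(a,b,np.linalg.norm(a-b),m,(a+b)/2, np.degrees(np.arctan2(*(a-b)[1::-1]))); to((a[0]+b[0])/2,(a[1]+b[1])/2,284,83.8)
```

```text
[725.59054846 -15.71190495 301.        ] [ 713.0960243  -129.77620966  301.        ] 114.7465848843568 [719.58913132 -69.26780539 301.        ] [719.34328638 -72.74405731 301.        ] 83.74878336851516
at [697.6 -67.8 333.4] yaw 83.8 t 18.35 | turn 0.001
before turn tx -0.010 ty 0.089 tz 0.198
after turn tx -0.010 ty 0.089 tz 0.198
```

>>> {"api": "apply_moves", "payload": {"series": "0.3 -0.01 0.089 0 0;0.3 0 0 0 0;0.3 0 0 0.05 0;0.3 0 0 0.06 0;0.3 0 0 0.05 0;0.3 0 0 0.03 0;0.3 0 0 0.008 0;0.3 0 0 0 0;0.3 0 0 0 0"}}

```text
time: 19.1
tool_pos: [720.5, -72.9, 286.7]
eef_rot: [180.0, 0.0, 83.8]
force: [0.2, 0.2, 0.2]
width: 0.699
grasp_force: 0.0
```

>>> {"api": "apply_moves", "payload": {"series": "1 0 0 0 0;1 0 0 0 0;1 0 0 0 0;1 0 0 0 0;1 0 0 0 0;1 0 0 0 0;1 0 0 0 0;1 0 0 0 0", "newtons": 30}}

```text
time: 19.77
tool_pos: [718.8, -72.7, 286.7]
eef_rot: [-179.8, 0.0, 83.8]
force: [-8.4, 0.5, 4.5]
width: 0.127
grasp_force: 29.7
```

Run:
```python
from h import *
s=ctrl.get_state(); p=s['tool_pos']; print(p,s['force'],s['width'])
R=np.hypot(242,10); ph=np.arctan2(10,242)
th=np.array([1.6,1.5,1.4,1.3,1.2,1.1,1.0,.9,.8,.7,.6,.5,.4,.3,.2,.1,0])
x=-R*np.cos(th+ph); z=R*np.sin(th+ph)
# tool y = +case x
for t,a,b in zip(th[1:],np.diff(x)/250,-np.diff(z)/250): print(t,'ty %.4f tz %.4f'%(a,b))
```

```text
[718.83638092 -72.72363899 286.70601922] [-8.42582513  0.51289504  4.48484833] 0.12712046686749012
1.5 ty -0.0968 tz -0.0020
1.4 ty -0.0965 tz 0.0077
1.3 ty -0.0953 tz 0.0173
1.2 ty -0.0931 tz 0.0267
1.1 ty -0.0900 tz 0.0359
1.0 ty -0.0859 tz 0.0447
0.9 ty -0.0810 tz 0.0530
0.8 ty -0.0753 tz 0.0609
0.7 ty -0.0689 tz 0.0681
0.6 ty -0.0617 tz 0.0746
0.5 ty -0.0540 tz 0.0804
0.4 ty -0.0457 tz 0.0854
0.3 ty -0.0369 tz 0.0895
0.2 ty -0.0278 tz 0.0928
0.1 ty -0.0184 tz 0.0951
0.0 ty -0.0088 tz 0.0964
```

>>> {"api": "apply_moves", "payload": {"series": "1 0 -0.048 -0.001 0;1 0 -0.048 -0.001 0;1 0 -0.048 0.004 0;1 0 -0.048 0.004 0;1 0 -0.048 0.0085 0;1 0 -0.048 0.0085 0;1 0 -0.0465 0.0135 0;1 0 -0.0465 0.0135 0;1 0 -0.045 0.018 0;1 0 -0.045 0.018 0;1 0 -0.043 0.0225 0;1 0 -0.043 0.0225 0"}}

```text
time: 20.77
tool_pos: [581.8, -57.2, 253.9]
eef_rot: [179.9, -0.1, 83.8]
force: [-3.9, 3.0, 4.7]
width: 0.124
grasp_force: 31.7
```

Run:
```python
from h import *
s=ctrl.get_state(); p=s['tool_pos']; print(p,s['force'],s['width'],s['grasp_force'])
B=p+[0,0,19]; C=np.array([601,-58]); y=np.radians(-6.2); X=np.array([np.cos(y),np.sin(y)])
x=(p[:2]-C)@X-100; print(x,B[2]-60,np.hypot(x,B[2]-60),np.arctan2(B[2]-60,-x)-.041)
```

```text
[581.8482384 -57.2020736 253.9253157] [-3.90958596  2.99121888  4.69502179] 0.12380185883925583 31.74506664276123
-119.12591779766643 212.925315702298 243.98396332148482 1.019709451966367
```

>>> {"api": "apply_moves", "payload": {"series": "1 0 -0.0405 0.0265 0;1 0 -0.0405 0.0265 0;1 0 -0.0375 0.0305 0;1 0 -0.0375 0.0305 0;1 0 -0.0345 0.034 0;1 0 -0.0345 0.034 0;1 0 -0.031 0.0373 0;1 0 -0.031 0.0373 0;1 0 -0.027 0.0402 0;1 0 -0.027 0.0402 0;1 0 -0.0228 0.0427 0;1 0 -0.0228 0.0427 0"}}

```text
time: 21.77
tool_pos: [484.9, -46.4, 146.9]
eef_rot: [-179.9, -0.1, 83.8]
force: [-2.7, 3.1, -1.5]
width: 0.127
grasp_force: 32.5
```

Run:
```python
from h import *
s=ctrl.get_state(); p=s['tool_pos']; print(p,s['force'],s['width'],s['grasp_force'])
B=p+[0,0,19]; C=np.array([601,-58]); y=np.radians(-6.2); X=np.array([np.cos(y),np.sin(y)])
x=(p[:2]-C)@X-100; print(x,B[2]-60,np.hypot(x,B[2]-60),np.arctan2(B[2]-60,-x)-.041)
```

```text
[484.92106933 -46.41466763 146.85259356] [-2.72900199  3.13191486 -1.50690804] 0.12686224407008592 32.470073103904724
-216.65118924950994 105.85259355870556 241.12757902473845 0.4134742476272422
```

>>> {"api": "apply_moves", "payload": {"series": "1 0 -0.0185 0.0448 0;1 0 -0.0185 0.0448 0;1 0 -0.0139 0.0464 0;1 0 -0.0139 0.0464 0;1 0 -0.0092 0.0476 0;1 0 -0.0092 0.0476 0;1 0 -0.0025 0.024 0;1 0 -0.0022 0.024 0;1 0 -0.002 0.024 0;1 0 -0.0015 0.018 0;1 0 0 0 0;1 0 0 0 0", "newtons": 40}}

```text
time: 22.77
tool_pos: [461.5, -44.1, 54.8]
eef_rot: [-179.8, -0.1, 83.8]
force: [-4.2, 5.5, -4.1]
width: 0.121
grasp_force: 39.9
```

Run:
```python
from h import *
s=ctrl.get_state(); print(s['tool_pos'],s['force'],s['width'],s['grasp_force'])
```

```text
[461.49300333 -44.05008652  54.83194   ] [-4.19529612  5.52736449 -4.06005233] 0.12106954029300138 39.892741441726685
```

>>> {"api": "apply_moves", "payload": {"series": "1 0 0 0.006 0;1 0 0 0.006 0;1 0 0 0 0;1 0 0 0 0"}}

```text
time: 23.1
tool_pos: [461.4, -44.0, 52.0]
eef_rot: [-179.8, -0.1, 83.8]
force: [-4.3, 4.8, -3.2]
width: 0.123
grasp_force: 39.9
```

>>> {"api": "apply_moves", "payload": {"series": "1 0 0 0.006 0;1 0 0 0.006 0;1 0 0 0 0;1 0 0 0 0"}}

```text
time: 23.43
tool_pos: [461.4, -44.1, 51.1]
eef_rot: [-179.7, -0.1, 83.8]
force: [-16.0, 7.5, 22.5]
width: 0.124
grasp_force: 42.7
```

>>> {"api": "apply_moves", "payload": {"series": "1 0 0 0.006 0;1 0 0 0.006 0;1 0 0 0 0;1 0 0 0 0"}}

```text
time: 23.77
tool_pos: [461.5, -44.2, 50.6]
eef_rot: [-179.7, -0.0, 83.9]
force: [-27.7, 10.9, 52.8]
width: 0.125
grasp_force: 46.1
```

>>> {"api": "apply_moves", "payload": {"series": "1 0 0 -0.012 0;1 0 0 0 0;0.5 0 0 0 0;0.5 0 0 0 0;0.5 0 0 0 0;0.5 0 0 0 0;0.5 0 0 0 0;0.5 0 0 0 0"}}

```text
time: 24.43
tool_pos: [463.4, -45.2, 49.8]
eef_rot: [180.0, 0.0, 83.8]
force: [0.4, 0.8, 0.2]
width: 0.5
grasp_force: 0.0
```

>>> {"api": "apply_moves", "payload": {"series": "0.5 0 0 -0.03 0;0.5 0 0 -0.06 0;0.5 0 0 -0.1 0;0.5 0 0 -0.12 0;0.5 0 0 -0.12 0;0.5 0 0 -0.12 0;0.5 0 -0.1 -0.1 0;0.5 0 -0.1 0 0;0.5 0 0 0 0;0.5 0 0 0 0;0.5 0 0 0 0;0.5 0 0 0 0"}}

```text
time: 25.43
tool_pos: [413.9, -39.7, 212.1]
eef_rot: [-180.0, -0.0, 83.8]
force: [1.2, 0.4, 0.0]
width: 0.499
grasp_force: 0.0
```

Run:
```python
from h import *
a=shot('scene','s8'); w=shot('wrist','w8')
cv2.imwrite('pics/c8.png',np.hstack([cv2.resize(a[...,::-1],(400,300)),cv2.resize(w[...,::-1],(400,300))]))
```

```text
(no output)
```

View pics/c8.png

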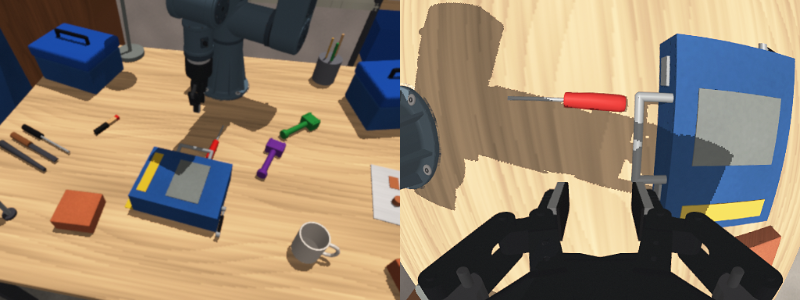

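The lid is fully shut, the gripper is clear, and the mug, brick and screwdriver look undisturbed.

```bash
python3 -c "
from rig import ctrl
print(ctrl.job_done())"
```

```text
the job is handed in; nothing more can be done
None
```

I handed the job in at about 25 s: the mallet and emery stick were side by side on the cork with handles towards the yellow stripe, the lid was eased shut, and the gripper was clear; the hand-in gave no verdict.

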